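# Rock the rubber bung out of the sample bottle

## Task

The square amber bottle in the metal block is shut with a tight rubber bung that binds on two opposite sides of the neck, which you cannot see. Work it loose by rocking it side to side while drawing it up slowly, feeling for the direction in which it gives, so that the bottle stays down in its block (a straight pull, or rocking it the wrong way, lifts the bottle too); then put the bung in the white dish and let go. Leave the beaker, the tub and the timer where they are.

Things in the scene. Friction and masses are not known exactly. Their poses are not given: they have to be found in the camera images.
- bung_center (a point): centre of the black rubber bung, half-way up its 50 mm length, z from narrow end to head; 40 g. From the bottom: round taper 27 mm long (24 to 27 mm across), flange 37 mm across (27 to 31 mm up), round grip head 26 mm across, 19 mm tall. At the start its lower 22 mm are in the neck. The head is round and smooth: fingers rock it well in the plane in which they close, not about their closing line
- bottle: amber heavy-walled square bottle, loose, about 0.55 kg, body 56 x 56 mm; origin at the centre of its underside, z up; round rim 102 mm up, 45 mm across. In a stiff liner in the neck two sprung pads on opposite sides, 94 mm up, nip the bung hard (which sides is hidden and random); two more only guide it. They hold against a straight pull of about 20 N, which lifts the bottle; a twist just turns the liner
- bottle_mouth (a point): centre of the mouth, at the rim. Tilt the bung 10 to 12 degrees either way about a point 8 mm below, rising 1 mm a swing: rocked towards the nipping sides (within 45 degrees) the pull lets up every other swing and the bottle stays down; rocked across them it stays at 4 to 7 N and the bottle creeps up, so regrasp a quarter turn round. Free once risen 15 mm, clear of the rim at 22 mm
- block: aluminium block, fixed, 110 x 110 x 50 mm, origin at the centre of its underside; the bottle stands in its square well, 58 mm wide and 40 mm deep, so the bottle's underside is 10 mm above the block's
- dish: open white ceramic dish, loose, 74 mm across, 18 mm tall, floor 3 mm thick and 58 mm across, 0.12 kg; origin at the centre of its underside; the bung goes in it, standing or lying
- beaker_150: bystander: glass beaker 66 mm across, 85 mm tall, origin at the centre of its underside
- tub_caps: bystander: screw-lid tub 54 mm across, 48 mm tall, origin at the centre of its underside
- timer: bystander: small bench timer 62 x 68 x 20 mm, origin at the centre of its underside

How it is judged:
By the outcome, as a careful person would: the job done as asked, in the order asked, and still so for the second after the job is handed in, with the robot touching nothing.
It also fails if it takes over 72 s, if anything falls off the work surface, if the arm or the gripper's body presses on something with over 40 N, if the wrist force passes 120 N, or if a joint passes its speed limit or range.

## Robot

A 6-joint arm with a two-finger parallel gripper is mounted at the origin on a cart in front of the work surface, level with it; the furniture and walls round the work are solid. World frame = base frame: x ahead of the robot, y to its left, z up, the work surface at z = 0. Lengths are in m, angles in degrees, forces in N, time in s.
With the tool pointing down it reaches from about 0.35 to 0.875 m from the base axis. Payload 4.2 kg.
Tool frame: the origin (TCP) lies on the centre line of the jaws, within the pads' length; the fingertips stand 25 mm ahead of it and the grasp point (between the pads) lies 6 mm ahead of it; z points along the fingers, y is the line along which they close (so a half turn about z gives the same grasp; the last joint's range is limited). The gripper opens to 87 mm and grips with 3 to 60 N. Pads are 19 mm wide; open, the fingers measure 117 mm over their backs; the gripper's body (75 mm by 190 mm) begins 51 mm behind the grasp point.
Start: joints at [82.197, 22.042, 0.453, 0, -68.411, -14.817], TCP at [0.24, 0.577, 0.248] pointing down, gripper open.
Joint ranges: [-179.83, 179.83], [-69.29, 118.12], [-61.27, 80.66], [-181.25, 117.63], [-171.15, -9.14], [-177.46, 177.46]. Speed limits (degrees/s): [159.86, 159.86, 180, 180, 180, 180].

## Interface

Orientations are given as a 3x3 rotation matrix whose columns are the frame's x, y, z axes.
In Python, from station import r gives the robot as it stands.
- The arm moves only by the tool move_arm, never from a script. Its argument "series" is a list of rows, each an object with "grip": the opening, from 0 (shut) to 1 (fully open); "xyz": the shift along the tool's x, y, z in mm, a list of three; "angular": the turn, a rotation vector about the tool's x, y, z in rad, a list of three. A call has 1 to 10 rows; each row is the pose to reach, as a shift and turn from the pose commanded when the call began, along the tool's axes at that moment; what a row does not reach only later rows make up. A row lasts 1/10 s, in which the tool goes at most 50 mm and 8.59 degrees, less where a joint would pass 70% of its speed; a pose out of reach is approached as far as the arm can. A call with a gripper value outside its range is refused whole. The fingers move at their own pace and stop on an object; the grip force is fixed at half the most. Time passes only in rows, so rows that repeat a pose let the fingers close. It gives the time, the measured TCP pose, the force, the opening and the grip force at its end, in the units of the state.
- r.sense(): the state, without advancing time (a new reading comes with each control period).
- r.capture(name): name is "scene" or "top" or "wrist"; returns a dict with "img" (400x640x3 uint8, red, green, blue), "camera_matrix" (3x3 intrinsics, pixels), "rvec" (rotation vector, rad) and "tvec" (3), from world to camera coordinates, as OpenCV has them; the wrist camera has in their place "hand_eye" (4x4, takes a point from camera to tool coordinates, whose origin is the TCP and whose axes are the flange's). Camera axes: x right, y down, z forward; pixel columns grow to the right and rows downward; lengths in m; the calibration is good to about 2 mm. The wrist camera is an equidistant fisheye: a pixel r from the principal point sees the ray r / f radians off the axis. A picture is of the moment at which its call begins: read the wrist's pose just before it. There is no depth.
- r.finish_job(): hands the job in; it is judged then, once.
The state is a dict: "time_s": time; "joints": joint angles; "joint_velocities": joint speeds; "effort": joint torques, N m; "tcp_pos": TCP position; "ee_rot": TCP orientation; "wrist_force": force on the tool from outside, world axes, zero at the start; "moment": the same for the moment, N m; "gripper_width": opening from 0.0 (shut) to 1.0 (fully open); "gripper_force": force on a finger pad.
Only numpy, scipy, OpenCV 4.12 (cv2) and the standard library are available. Lean on these libraries where they do the work, as an engineer would, in place of code of your own. Each camera call takes 0.05 s, during which the arm holds its last target. There are 200 camera calls.

## Working session

There is one attempt and no reset: what is moved stays moved. The work goes in short steps, Python scripts to look and compute and a tool call to move; the robot and the scene stay as the last step left them, time stands still between calls to the robot, and variables do not carry over. Pictures are saved under pics/ and viewed, at most 10 in all, crops included, and the job is handed in when it is done.

Besides the shell and the picture viewer there is one more tool, called after "Request:" by a JSON object that holds its "fn" and its "kwargs", one argument or row to a line. move_arm: Moves the arm, as the interface text tells. Its arguments: {"type":"object","properties":{"series":{"type":"array"}},"required":["series"]}

```bash
mkdir -p pics; ls
python3 - <<'E'
from station import r
import cv2,numpy as np
s=r.sense();print({k:np.round(v,3).tolist() for k,v in s.items()})
a=[]
for n in("scene","top"):
    c=r.capture(n);cv2.imwrite(f"pics/{n}0.png",c["img"][:,:,::-1]);print(n,c["camera_matrix"].tolist(),c["rvec"],c["tvec"])
    np.savez(f"{n}0.npz",**c)
E
```

```text
pics
{'time_s': 0.0, 'joints': [82.197, 22.092, 0.382, -0.029, -68.413, -14.816], 'joint_velocities': [-0.073, 0.121, 0.019, 0.095, -0.036, -0.006], 'effort': [0.001, -39.067, 18.74, 4.22, 0.011, -0.0], 'tcp_pos': [0.24, 0.576, 0.246], 'ee_rot': [[0.923, -0.385, -0.001], [-0.385, -0.923, -0.002], [0.0, 0.002, -1.0]], 'wrist_force': [-0.146, 0.659, -0.449], 'moment': [-0.008, 0.002, -0.053], 'gripper_force': 0.0, 'gripper_width': 0.999}
scene [[405.15511759752735, 0.0, 322.64343558682356], [0.0, 405.15511759752735, 206.89532343375382], [0.0, 0.0, 1.0]] [ 2.15437306 -0.57905345  0.31324427] [-0.49852762  0.2761391   0.78243223]
top [[455.9555309047683, 0.0, 320.44380796965334], [0.0, 455.9555309047683, 200.05777850072107], [0.0, 0.0, 1.0]] [ 2.12994348 -2.14527317  0.19761206] [0.01852237 0.60585292 1.03405678]
```

View pics/scene0.png

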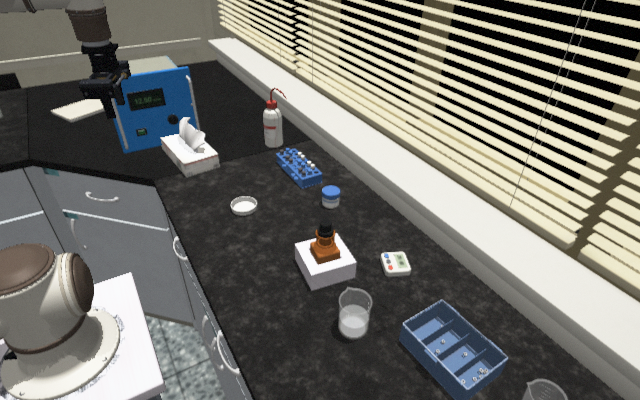

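View pics/top0.png

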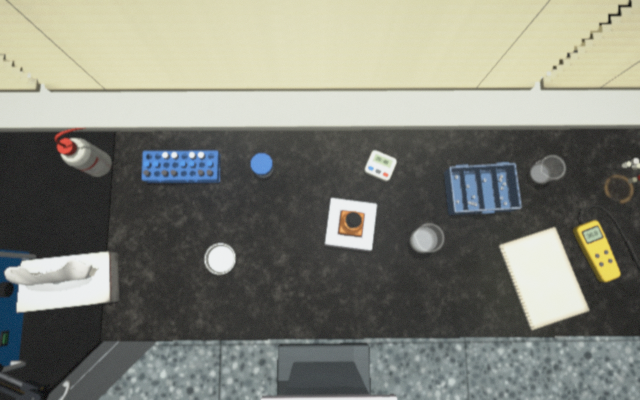

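The scene view shows the bung and bottle in the pale block at about (325,240) and the dish at (244,205). In the top view the bung is at (354,218), the block spans (327..377, 199..250), and the dish is at (220,259). The beaker is at (427,239), the timer at (380,165) and the tub at (262,164).

```bash
cat > h.py <<'E'
import numpy as np,cv2
def ray(c,px):
    K=c["camera_matrix"];R=cv2.Rodrigues(c["rvec"])[0];o=-R.T@np.ravel(c["tvec"])
    d=R.T@np.linalg.inv(K)@np.array([px[0],px[1],1.]);return o,d
def plane(c,px,z):
    o,d=ray(c,px);return o+d*(z-o[2])/d[2]
def comp(mask,near):
    n,l,st,ce=cv2.connectedComponentsWithStats(mask.astype(np.uint8))
    ok=[i for i in range(1,n) if st[i,4]>25]
    i=min(ok,key=lambda i:np.hypot(*(ce[i]-near)));return l==i,ce[i],st[i]
E
python3 - <<'E'
from h import *
t=dict(np.load("top0.npz"));s=dict(np.load("scene0.npz"))
g=t["img"];f=g.astype(int)
w=f.min(2)>150
m,c,st=comp(w,(220,259));print("dish",c,st,plane(t,c,.018))
cn=cv2.findContours(m.astype(np.uint8),0,1)[0][0];e=cv2.minEnclosingCircle(cn);print(e,plane(t,e[0],.018), [np.round(plane(t,(e[0][0]+d,e[0][1]),.018),3) for d in(-e[1],e[1])])
b,c,st=comp(w,(352,225));cn=max(cv2.findContours(b.astype(np.uint8),0,1)[0],key=cv2.contourArea)
box=cv2.boxPoints(cv2.minAreaRect(cn));P=np.array([plane(t,p,.05) for p in box]);print("block",P.round(4),P.mean(0),np.linalg.norm(P-np.roll(P,1,0),axis=1), [np.degrees(np.arctan2(*(P[i]-P[i-1])[1::-1])) for i in range(4)])
hs=cv2.cvtColor(g,cv2.COLOR_RGB2HSV)
roi=np.zeros(g.shape[:2],bool);roi[202:245,335:370]=1
am=(f[...,0]-f[...,2]>50)&roi
d=(f.max(2)<60)&roi
m,c,st=comp(d,(354,218));print("head",c,st,plane(t,c,.14),plane(t,c,.13))
fs=s["img"].astype(int);roi=np.zeros(fs.shape[:2],bool);roi[215:270,300:350]=1
m2,c2,st2=comp((fs.max(2)<60)&roi,(326,229));print("scene head",c2,st2)
o1,d1=ray(t,c);o2,d2=ray(s,c2)
x=np.linalg.lstsq(np.c_[d1,-d2],o2-o1,rcond=None)[0];print(o1+d1*x[0],o2+d2*x[1])
for n,p in(("beaker",(427,239)),("tub",(262,164)),("timer",(380,165))):print(n,plane(t,p,.04).round(3))
k=np.hstack([cv2.resize(g[190:260,315:390],None,fx=5,fy=5),cv2.resize(s["img"][210:280,290:365],None,fx=5,fy=5)])
cv2.imwrite("pics/crop.png",k[:,:,::-1])
E
```

```text
dish [220.03506311 258.42075736] [205 243  30  31 713] [0.47130113 0.25565849 0.018     ]
((219.55172729492188, 258.4137878417969), 15.6071138381958) [0.4713266  0.25681489 0.018     ] [array([0.472, 0.294, 0.018]), array([0.471, 0.219, 0.018])]
block [[ 0.5017  0.0062  0.05  ]
 [ 0.6133 -0.0096  0.05  ]
 [ 0.5976 -0.1216  0.05  ]
 [ 0.4864 -0.1039  0.05  ]] [ 0.54975432 -0.057225    0.05      ] [0.11114999 0.11269072 0.11314685 0.11259318] [np.float64(82.09806389874412), np.float64(-8.059373272003493), np.float64(-97.96307586750103), np.float64(170.924292278073)]Traceback (most recent call last):
  File "<stdin>", line 13, in <module>
  File "h.py", line 10, in comp
    i=min(ok,key=lambda i:np.hypot(*(ce[i]-near)));return l==i,ce[i],st[i]
ValueError: min() iterable argument is empty
```

Run:
```python
from h import *
t=dict(np.load("top0.npz"));s=dict(np.load("scene0.npz"))
def dark(img,r,near):
    f=img.astype(int);roi=np.zeros(f.shape[:2],bool);roi[r[0]:r[1],r[2]:r[3]]=1
    print(f[int(near[1]),int(near[0])])
    m,c,st=comp((f[...,0]-f[...,2]<30)&(f.max(2)<110)&roi,near);print(c,st);return c
c=dark(t["img"],(205,242,338,368),(354,218));print(plane(t,c,.14),plane(t,c,.13),plane(t,c,.12))
c2=dark(s["img"],(219,245,314,338),(326,229))
o1,d1=ray(t,c);o2,d2=ray(s,c2)
x=np.linalg.lstsq(np.c_[d1,-d2],o2-o1,rcond=None)[0];print(o1+d1*x[0],o2+d2*x[1])
for n,p in(("beaker",(427,239)),("tub",(262,164)),("timer",(380,165))):print(n,plane(t,p,.04).round(3))
```

```text
[66 68 66]
[353.03529412 219.68235294] [346 213  15  14 170]
[ 0.54704223 -0.05504943  0.14      ] [ 0.54832932 -0.05590315  0.13      ] [ 0.54961641 -0.05675687  0.12      ]
[15 19 20]
[325.29396325 226.75065617] [314 219  24  19 381]
[ 0.54888155 -0.05626944  0.12570951] [ 0.54992953 -0.05675013  0.12588544]
beaker [ 0.512 -0.239  0.04 ]
tub [0.698 0.156 0.04 ]
timer [ 0.694 -0.132  0.04 ]
```

The block centre and the triangulated bung agree on about (0.549, -0.057), with the head at z ≈ 0.126–0.14 as expected. I'll move over it.

Request:
{"fn": "move_arm", "kwargs": {
  "series": [
    {"grip": 1,"xyz": [15,13,0],"angular": [0,0,0]},
    {"grip": 1,"xyz": [42,37,0],"angular": [0,0,0]},
    {"grip": 1,"xyz": [79,70,0],"angular": [0,0,0]},
    {"grip": 1,"xyz": [115,101,0],"angular": [0,0,0]},
    {"grip": 1,"xyz": [152,133,0],"angular": [0,0,0]},
    {"grip": 1,"xyz": [188,165,0],"angular": [0,0,0]},
    {"grip": 1,"xyz": [225,197,0],"angular": [0,0,0]},
    {"grip": 1,"xyz": [261,229,0],"angular": [0,0,0]},
    {"grip": 1,"xyz": [298,261,0],"angular": [0,0,0]},
    {"grip": 1,"xyz": [334,293,0],"angular": [0,0,0]}
  ]
}}

```text
time_s: 1.1
tcp_pos: [0.4362, 0.176, 0.2475]
ee_rot: [[0.923, -0.384, -0.0], [-0.384, -0.923, 0.0], [-0.0, 0.0, -1.0]]
wrist_force: [0.5, 1.5, -0.1]
gripper_width: 0.999
gripper_force: 0.0
```

Request:
{"fn": "move_arm", "kwargs": {
  "series": [
    {"grip": 1,"xyz": [36,32,0],"angular": [0,0,0]},
    {"grip": 1,"xyz": [73,64,0],"angular": [0,0,0]},
    {"grip": 1,"xyz": [110,96,0],"angular": [0,0,0]},
    {"grip": 1,"xyz": [146,128,0],"angular": [0,0,0]},
    {"grip": 1,"xyz": [175,155,0],"angular": [0,0,0]},
    {"grip": 1,"xyz": [190,168,0],"angular": [0,0,0]},
    {"grip": 1,"xyz": [195,172,0],"angular": [0,0,0]},
    {"grip": 1,"xyz": [195,172,0],"angular": [0,0,0]},
    {"grip": 1,"xyz": [195,172,0],"angular": [0,0,0]}
  ]
}}

```text
time_s: 2.0
tcp_pos: [0.5494, -0.0551, 0.2473]
ee_rot: [[0.923, -0.384, -0.001], [-0.384, -0.923, 0.0], [-0.001, 0.0, -1.0]]
wrist_force: [0.5, -0.6, 0.6]
gripper_width: 1.002
gripper_force: 0.0
```

Run:
```python
from station import r
from h import *
s=r.sense();print(s["tcp_pos"],s["ee_rot"],s["joints"],s["wrist_force"])
c=r.capture("wrist");print({k:v for k,v in c.items() if k!="img"})
np.savez("w0.npz",p=s["tcp_pos"],R=s["ee_rot"],**c);cv2.imwrite("pics/w0.png",c["img"][:,:,::-1])
```

```text
[ 0.54936801 -0.0551442   0.24733206] [[ 9.23304349e-01 -3.84068529e-01 -6.66630237e-04]
 [-3.84068488e-01 -9.23304586e-01  1.93367937e-04]
 [-6.89769294e-04  7.74942101e-05 -9.99999759e-01]] [ 1.10818421e+01  1.49848477e+01 -9.89305954e+00 -2.00713896e-02
 -6.51574474e+01  5.63406689e+01] [ 0.46609219 -0.61760058  0.61626463]
{'camera_matrix': array([[309.70691629,   0.        , 320.43382102],
       [  0.        , 309.70691629, 201.34780651],
       [  0.        ,   0.        ,   1.        ]]), 'hand_eye': array([[ 6.93734159e-04, -9.53238343e-01, -3.02218763e-01,
         8.37412899e-02],
       [ 9.99999629e-01,  5.06855672e-04,  6.96778844e-04,
        -3.69707418e-04],
       [-5.11015016e-04, -3.02219134e-01,  9.53238340e-01,
        -1.36641986e-01],
       [ 0.00000000e+00,  0.00000000e+00,  0.00000000e+00,
         1.00000000e+00]])}
```

View pics/w0.png

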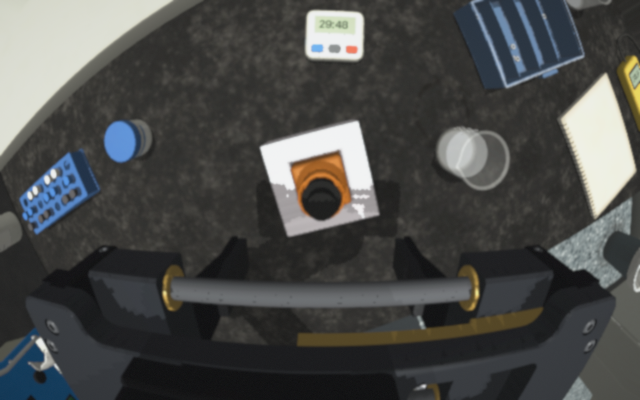

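The wrist view shows the bung head at about (322,197) on the amber bottle, between the open fingers in column. The tub, beaker and timer are well clear.

Run:
```python
from h import *
c=dict(np.load("w0.npz"));f=c["img"].astype(int)
roi=np.zeros(f.shape[:2],bool);roi[170:216,298:346]=1
m,ce,st=comp((f.max(2)<45)&roi,(322,195));print(ce,st)
cn=max(cv2.findContours(m.astype(np.uint8),0,1)[0],key=cv2.contourArea);print(cv2.minEnclosingCircle(cn))
def cast(px,z):
    K=c["camera_matrix"];u=(np.array(px)-K[:2,2])/K[0,0];th=np.hypot(*u)
    d=np.r_[np.sin(th)*u/th,np.cos(th)];H=c["hand_eye"];d=c["R"]@H[:3,:3]@d;o=c["p"]+c["R"]@H[:3,3]
    return o+d*(z-o[2])/d[2]
for z in(.12,.13,.14):
    p=cast(ce,z);print(z,p,c["R"].T@(p-c["p"])*1000)
for x,y in((322,180),(322,212),(305,197),(340,197)):print(f[y-8:y+9,x].max(1),f[y,x-8:x+9].max(1),cast((x,y),.14).round(4))
```

```text
[320.87361419 199.26385809] [303 179  37  37 902]
((321.0, 197.90277099609375), 19.32146644592285)
0.12 [ 0.55104843 -0.05608599  0.12      ] [  2.00108438   0.21429981 127.330726  ]
0.13 [ 0.55392325 -0.05725703  0.13      ] [  5.09828716   0.1921713  117.32858552]
0.14 [ 0.55679808 -0.05842807  0.14      ] [  8.19548995   0.17004279 107.32644504]
[164 190 206 205 176 129  77  40  35  42  44  44  45  44  43  35  27] [46 38 34 33 33 34 35 36 35 33 32 32 35 38 45 57 80] [ 0.5715 -0.0655  0.14  ]
[31 32 31 31 32 31 31 31 31 32 31 31 32 31 33 51 98] [33 32 32 31 31 31 30 32 31 31 33 31 32 33 32 32 32] [ 0.5461 -0.055   0.14  ]
[79 56 46 44 45 45 46 45 42 36 32 31 31 30 30 31 31] [160 176 176 149 104  63  43  43  42  41  36  32  33  37  40  44  44] [ 0.5636 -0.0471  0.14  ]
[163 150 132 109  93  84  76  70  66  63  63  66  69  78  89 101 119] [ 36  32  29  32  36  39  42  48  66 106 153 188 196 191 188 186 177] [ 0.5526 -0.0737  0.14  ]
```

Request:
{"fn": "move_arm", "kwargs": {
  "series": [
    {"grip": 1,"xyz": [1,0,15],"angular": [0,0,0]},
    {"grip": 1,"xyz": [2,0.5,40],"angular": [0,0,0]},
    {"grip": 1,"xyz": [2,0.5,65],"angular": [0,0,0]},
    {"grip": 1,"xyz": [2,0.5,85],"angular": [0,0,0]},
    {"grip": 1,"xyz": [2,0.5,95],"angular": [0,0,0]},
    {"grip": 1,"xyz": [2,0.5,99],"angular": [0,0,0]},
    {"grip": 1,"xyz": [2,0.5,99],"angular": [0,0,0]},
    {"grip": 1,"xyz": [2,0.5,99],"angular": [0,0,0]}
  ]
}}

```text
time_s: 2.85
tcp_pos: [0.5522, -0.0567, 0.1497]
ee_rot: [[0.923, -0.384, 0.002], [-0.384, -0.923, 0.0], [0.002, -0.001, -1.0]]
wrist_force: [-0.5, -0.4, -0.3]
gripper_width: 1.003
gripper_force: 0.0
```

Run:
```python
from station import r
import cv2
a=r.capture("wrist")["img"][:,:,::-1];b=r.capture("scene")["img"][:,:,::-1]
cv2.imwrite("pics/w1.png",cv2.hconcat([cv2.resize(a[100:300,200:440],(400,333)),cv2.resize(b[190:290,270:390],(400,333))]))
```

```text
(no output)
```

View pics/w1.png

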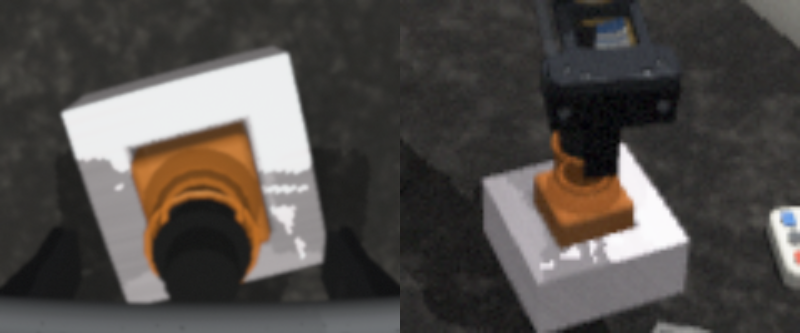

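The wrist crop shows the head at about column 207 between the fingers (inner edges about 70 and 335). That is centred to within a millimetre or two, so I'll close.

Request:
{"fn": "move_arm", "kwargs": {
  "series": [
    {"grip": 0.5,"xyz": [0,0,1],"angular": [0,0,0]},
    {"grip": 0.4,"xyz": [0,0,1],"angular": [0,0,0]},
    {"grip": 0.3,"xyz": [0,0,1],"angular": [0,0,0]},
    {"grip": 0.2,"xyz": [0,0,1],"angular": [0,0,0]},
    {"grip": 0.1,"xyz": [0,0,1],"angular": [0,0,0]},
    {"grip": 0,"xyz": [0,0,1],"angular": [0,0,0]},
    {"grip": 0,"xyz": [0,0,1],"angular": [0,0,0]},
    {"grip": 0,"xyz": [0,0,1],"angular": [0,0,0]},
    {"grip": 0,"xyz": [0,0,1],"angular": [0,0,0]},
    {"grip": 0,"xyz": [0,0,1],"angular": [0,0,0]}
  ]
}}

```text
time_s: 3.95
tcp_pos: [0.5516, -0.0568, 0.1476]
ee_rot: [[0.923, -0.385, 0.0], [-0.385, -0.923, 0.0], [0.0, -0.0, -1.0]]
wrist_force: [-0.3, 0.5, -0.0]
gripper_width: 0.289
gripper_force: 30.0
```

Request:
{"fn": "move_arm", "kwargs": {
  "series": [
    {"grip": 0,"xyz": [0,2.3,0],"angular": [0.0524,0,0]},
    {"grip": 0,"xyz": [0,4.6,0],"angular": [0.1047,0,0]},
    {"grip": 0,"xyz": [0,6.9,0.1],"angular": [0.157,0,0]},
    {"grip": 0,"xyz": [0,8.5,0.3],"angular": [0.192,0,0]},
    {"grip": 0,"xyz": [0,8.5,0.3],"angular": [0.192,0,0]}
  ]
}}

```text
time_s: 4.45
tcp_pos: [0.5483, -0.0659, 0.1477]
ee_rot: [[0.922, -0.379, 0.074], [-0.386, -0.905, 0.176], [0.001, -0.191, -0.982]]
wrist_force: [-0.8, -0.5, 0.5]
gripper_width: 0.287
gripper_force: 30.0
```

Request:
{"fn": "move_arm", "kwargs": {
  "series": [
    {"grip": 0,"xyz": [0,-3.1,-0.1],"angular": [-0.07,0,0]},
    {"grip": 0,"xyz": [0,-6.3,0],"angular": [-0.14,0,0]},
    {"grip": 0,"xyz": [0,-9.4,0.4],"angular": [-0.209,0,0]},
    {"grip": 0,"xyz": [0,-12.5,1.0],"angular": [-0.279,0,0]},
    {"grip": 0,"xyz": [0,-15.5,1.8],"angular": [-0.349,0,0]},
    {"grip": 0,"xyz": [0,-17,2.3],"angular": [-0.384,0,0]},
    {"grip": 0,"xyz": [0,-17,2.3],"angular": [-0.384,0,0]}
  ]
}}

```text
time_s: 5.15
tcp_pos: [0.5556, -0.0479, 0.1489]
ee_rot: [[0.924, -0.375, -0.072], [-0.382, -0.907, -0.179], [0.001, 0.193, -0.981]]
wrist_force: [-1.4, -0.2, 3.8]
gripper_width: 0.288
gripper_force: 30.0
```

Run:
```python
import numpy as np
for l0 in range(46,68,3):
    print(l0,[[round(l*np.sin(a),1),round(l0-l*np.cos(a),1)] for d,h in((4,.2),(8,.4),(12,.6),(16,.8),(20,.9),(22,1)) for l,a in[(l0+h,np.radians(d))]])
```

```text
46 [[np.float64(3.2), np.float64(-0.1)], [np.float64(6.5), np.float64(0.1)], [np.float64(9.7), np.float64(0.4)], [np.float64(12.9), np.float64(1.0)], [np.float64(16.0), np.float64(1.9)], [np.float64(17.6), np.float64(2.4)]]
49 [[np.float64(3.4), np.float64(-0.1)], [np.float64(6.9), np.float64(0.1)], [np.float64(10.3), np.float64(0.5)], [np.float64(13.7), np.float64(1.1)], [np.float64(17.1), np.float64(2.1)], [np.float64(18.7), np.float64(2.6)]]
52 [[np.float64(3.6), np.float64(-0.1)], [np.float64(7.3), np.float64(0.1)], [np.float64(10.9), np.float64(0.5)], [np.float64(14.6), np.float64(1.2)], [np.float64(18.1), np.float64(2.3)], [np.float64(19.9), np.float64(2.9)]]
55 [[np.float64(3.9), np.float64(-0.1)], [np.float64(7.7), np.float64(0.1)], [np.float64(11.6), np.float64(0.6)], [np.float64(15.4), np.float64(1.4)], [np.float64(19.1), np.float64(2.5)], [np.float64(21.0), np.float64(3.1)]]
58 [[np.float64(4.1), np.float64(-0.1)], [np.float64(8.1), np.float64(0.2)], [np.float64(12.2), np.float64(0.7)], [np.float64(16.2), np.float64(1.5)], [np.float64(20.1), np.float64(2.7)], [np.float64(22.1), np.float64(3.3)]]
61 [[np.float64(4.3), np.float64(-0.1)], [np.float64(8.5), np.float64(0.2)], [np.float64(12.8), np.float64(0.7)], [np.float64(17.0), np.float64(1.6)], [np.float64(21.2), np.float64(2.8)], [np.float64(23.2), np.float64(3.5)]]
64 [[np.float64(4.5), np.float64(-0.0)], [np.float64(9.0), np.float64(0.2)], [np.float64(13.4), np.float64(0.8)], [np.float64(17.9), np.float64(1.7)], [np.float64(22.2), np.float64(3.0)], [np.float64(24.3), np.float64(3.7)]]
67 [[np.float64(4.7), np.float64(-0.0)], [np.float64(9.4), np.float64(0.3)], [np.float64(14.1), np.float64(0.9)], [np.float64(18.7), np.float64(1.8)], [np.float64(23.2), np.float64(3.2)], [np.float64(25.5), np.float64(4.0)]]
```

Request:
{"fn": "move_arm", "kwargs": {
  "series": [
    {"grip": 0,"xyz": [0,3.2,-0.1],"angular": [0.07,0,0]},
    {"grip": 0,"xyz": [0,6.4,0.1],"angular": [0.14,0,0]},
    {"grip": 0,"xyz": [0,9.6,0.4],"angular": [0.209,0,0]},
    {"grip": 0,"xyz": [0,12.8,1.0],"angular": [0.279,0,0]},
    {"grip": 0,"xyz": [0,15.9,1.9],"angular": [0.349,0,0]},
    {"grip": 0,"xyz": [0,17.4,2.4],"angular": [0.384,0,0]},
    {"grip": 0,"xyz": [0,17.4,2.4],"angular": [0.384,0,0]}
  ]
}}

```text
time_s: 5.85
tcp_pos: [0.5484, -0.066, 0.1499]
ee_rot: [[0.922, -0.379, 0.075], [-0.386, -0.906, 0.176], [0.001, -0.191, -0.982]]
wrist_force: [0.2, 0.6, 3.7]
gripper_width: 0.289
gripper_force: 30.0
```

Request:
{"fn": "move_arm", "kwargs": {
  "series": [
    {"grip": 0,"xyz": [0,-3.3,-0.1],"angular": [-0.07,0,0]},
    {"grip": 0,"xyz": [0,-6.6,0.1],"angular": [-0.14,0,0]},
    {"grip": 0,"xyz": [0,-9.9,0.4],"angular": [-0.209,0,0]},
    {"grip": 0,"xyz": [0,-13.2,1.0],"angular": [-0.279,0,0]},
    {"grip": 0,"xyz": [0,-16.3,1.9],"angular": [-0.349,0,0]},
    {"grip": 0,"xyz": [0,-17.9,2.4],"angular": [-0.384,0,0]},
    {"grip": 0,"xyz": [0,-17.9,2.4],"angular": [-0.384,0,0]}
  ]
}}

```text
time_s: 6.55
tcp_pos: [0.5552, -0.0472, 0.1501]
ee_rot: [[0.924, -0.374, -0.074], [-0.382, -0.907, -0.179], [-0.0, 0.193, -0.981]]
wrist_force: [-2.1, -1.9, 2.8]
gripper_width: 0.289
gripper_force: 30.0
```

Run:
```python
from station import r
import cv2
b=r.capture("scene")["img"][:,:,::-1]
cv2.imwrite("pics/s2.png",cv2.resize(b[190:290,270:390],(600,500)))
s=r.sense();print(s["wrist_force"],s["moment"],s["tcp_pos"])
```

```text
[ 0.27061089 -0.87196509  1.64701886] [ 0.07124022 -0.22985676  0.00327754] [ 0.555008   -0.04766353  0.150038  ]
```

View pics/s2.png

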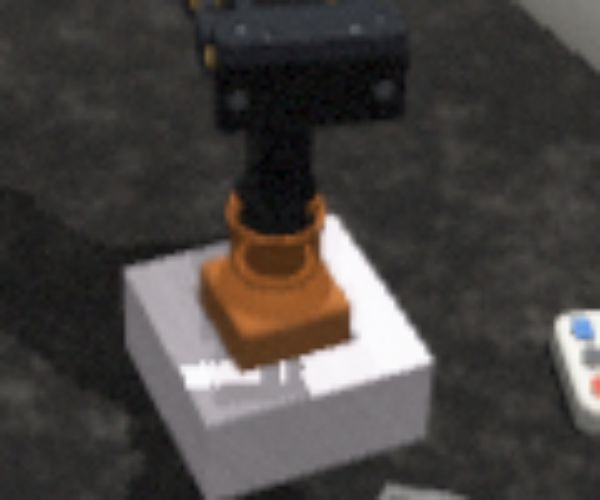

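The bottle still sits down in the block and the bung is tilted in the neck. The amber body spans rows 215–365 of the crop. I'll go on, watching the force and tracking the bottle's height.

Request:
{"fn": "move_arm", "kwargs": {
  "series": [
    {"grip": 0,"xyz": [0,3.3,-0.1],"angular": [0.07,0,0]},
    {"grip": 0,"xyz": [0,6.7,0.1],"angular": [0.14,0,0]},
    {"grip": 0,"xyz": [0,10.1,0.4],"angular": [0.209,0,0]},
    {"grip": 0,"xyz": [0,13.5,1.0],"angular": [0.279,0,0]},
    {"grip": 0,"xyz": [0,16.7,2.0],"angular": [0.349,0,0]},
    {"grip": 0,"xyz": [0,18.3,2.5],"angular": [0.384,0,0]},
    {"grip": 0,"xyz": [0,18.3,2.5],"angular": [0.384,0,0]}
  ]
}}

```text
time_s: 7.3
tcp_pos: [0.5479, -0.0664, 0.1516]
ee_rot: [[0.922, -0.38, 0.075], [-0.387, -0.905, 0.177], [0.001, -0.192, -0.981]]
wrist_force: [0.5, 1.7, 2.5]
gripper_width: 0.287
gripper_force: 30.0
```

```bash
cat > rise.py <<'E'
from station import r
from h import *
def rise():
    ch=lambda i:(i[...,0].astype(np.float32)-i[...,2]);s=dict(np.load("scene0.npz"));b=r.capture("scene")["img"]
    t=cv2.resize(ch(s["img"])[246:260,311:340],None,fx=8,fy=8,interpolation=2);w=cv2.resize(ch(b)[240:266,305:346],None,fx=8,fy=8,interpolation=2)
    m=cv2.matchTemplate(w,t,cv2.TM_CCOEFF_NORMED);_,v,_,l=cv2.minMaxLoc(m)
    return "shift px",l[0]/8-6,l[1]/8-6,round(v,3)
def f():
    s=r.sense();return s["time_s"],s["wrist_force"].round(1),s["moment"].round(2),s["tcp_pos"].round(4)
E
python3 -c "
from rise import *
print(f(),rise(),f())
s=dict(np.load('scene0.npz'))
P=lambda p:cv2.projectPoints(np.array([p]),s['rvec'],s['tvec'],s['camera_matrix'],None)[0].ravel()
print(P((.55,-.057,.06)),P((.55,-.057,.07)))"
```

```text
(7.3, array([0.5, 1.7, 2.5]), array([ 0.01,  0.19, -0.02]), array([ 0.5479, -0.0664,  0.1516])) ('shift px', 0.25, 0.125, 0.986) (7.35, array([ 0.2, -0. ,  1. ]), array([-0.21,  0.18, -0.02]), array([ 0.548 , -0.0661,  0.1515]))
[324.77264667 248.78883265] [324.86139639 245.5719196 ]
```

Request:
{"fn": "move_arm", "kwargs": {
  "series": [
    {"grip": 0,"xyz": [0,-3.4,-0.1],"angular": [-0.07,0,0]},
    {"grip": 0,"xyz": [0,-6.9,0.1],"angular": [-0.14,0,0]},
    {"grip": 0,"xyz": [0,-10.3,0.5],"angular": [-0.209,0,0]},
    {"grip": 0,"xyz": [0,-13.7,1.1],"angular": [-0.279,0,0]},
    {"grip": 0,"xyz": [0,-17.1,2.1],"angular": [-0.349,0,0]},
    {"grip": 0,"xyz": [0,-18.7,2.6],"angular": [-0.384,0,0]},
    {"grip": 0,"xyz": [0,-18.7,2.6],"angular": [-0.384,0,0]}
  ]
}}

```text
time_s: 8.05
tcp_pos: [0.5555, -0.0471, 0.1524]
ee_rot: [[0.924, -0.374, -0.073], [-0.381, -0.907, -0.179], [0.0, 0.193, -0.981]]
wrist_force: [-1.0, -0.7, 3.3]
gripper_width: 0.289
gripper_force: 30.0
```

```bash
python3 -c "
from rise import *
print(f(),rise(),f())"
```

```text
(8.05, array([-1. , -0.7,  3.3]), array([-0.01,  0.02, -0.01]), array([ 0.5555, -0.0471,  0.1524])) ('shift px', 0.125, -0.375, 0.985) (8.1, array([-0.6, -0.1,  2.4]), array([ 0.13, -0.04, -0.02]), array([ 0.5553, -0.0474,  0.1524]))
```

Request:
{"fn": "move_arm", "kwargs": {
  "series": [
    {"grip": 0,"xyz": [0,3.5,-0.1],"angular": [0.07,0,0]},
    {"grip": 0,"xyz": [0,7.0,0.1],"angular": [0.14,0,0]},
    {"grip": 0,"xyz": [0,10.5,0.5],"angular": [0.209,0,0]},
    {"grip": 0,"xyz": [0,14.0,1.1],"angular": [0.279,0,0]},
    {"grip": 0,"xyz": [0,17.4,2.1],"angular": [0.349,0,0]},
    {"grip": 0,"xyz": [0,19.1,2.7],"angular": [0.384,0,0]}
  ]
}}

```text
time_s: 8.7
tcp_pos: [0.548, -0.0665, 0.1537]
ee_rot: [[0.922, -0.379, 0.077], [-0.386, -0.905, 0.178], [0.002, -0.194, -0.981]]
wrist_force: [-0.4, 1.0, 2.2]
gripper_width: 0.294
gripper_force: 30.0
```

```bash
python3 -c "
from rise import *
print(f(),rise(),f())"
```

```text
(8.7, array([-0.4,  1. ,  2.2]), array([-0.25,  0.1 , -0.02]), array([ 0.548 , -0.0665,  0.1537])) ('shift px', 0.25, 0.0, 0.987) (8.75, array([0.5, 2. , 3.2]), array([ 0.34,  0.14, -0.02]), array([ 0.5481, -0.0669,  0.1539]))
```

Request:
{"fn": "move_arm", "kwargs": {
  "series": [
    {"grip": 0,"xyz": [0,-3.6,-0.1],"angular": [-0.07,0,0]},
    {"grip": 0,"xyz": [0,-7.1,0.1],"angular": [-0.14,0,0]},
    {"grip": 0,"xyz": [0,-10.7,0.5],"angular": [-0.209,0,0]},
    {"grip": 0,"xyz": [0,-14.3,1.2],"angular": [-0.279,0,0]}
  ]
}}

```text
time_s: 9.15
tcp_pos: [0.5535, -0.0526, 0.1551]
ee_rot: [[0.923, -0.383, -0.033], [-0.385, -0.919, -0.083], [0.002, 0.09, -0.996]]
wrist_force: [-0.8, 0.3, -0.0]
gripper_width: 0.289
gripper_force: 30.0
```

Request:
{"fn": "move_arm", "kwargs": {
  "series": [
    {"grip": 0,"xyz": [0,-3.6,0],"angular": [-0.07,0,0]},
    {"grip": 0,"xyz": [0,-5.4,0.2],"angular": [-0.105,0,0]},
    {"grip": 0,"xyz": [0,-5.4,0.2],"angular": [-0.105,0,0]}
  ]
}}

```text
time_s: 9.45
tcp_pos: [0.5555, -0.0473, 0.1541]
ee_rot: [[0.924, -0.375, -0.074], [-0.382, -0.907, -0.178], [0.0, 0.193, -0.981]]
wrist_force: [-0.0, -2.2, 2.5]
gripper_width: 0.289
gripper_force: 30.0
```

```bash
python3 -c "
from rise import *
print(f(),rise(),f())
a=r.capture('wrist')['img'];b=r.capture('scene')['img']
cv2.imwrite('pics/w3.png',cv2.hconcat([cv2.resize(a[100:300,200:440],(400,333)),cv2.resize(b[190:290,270:390],(400,333))])[:,:,::-1])"
```

```text
(9.45, array([-0. , -2.2,  2.5]), array([-0.32, -0.16,  0.04]), array([ 0.5555, -0.0473,  0.1541])) ('shift px', 0.25, -0.125, 0.986) (9.5, array([-0.9, -1.7,  2. ]), array([-0.21, -0.25,  0.12]), array([ 0.5554, -0.0475,  0.1541]))
```

View pics/w3.png

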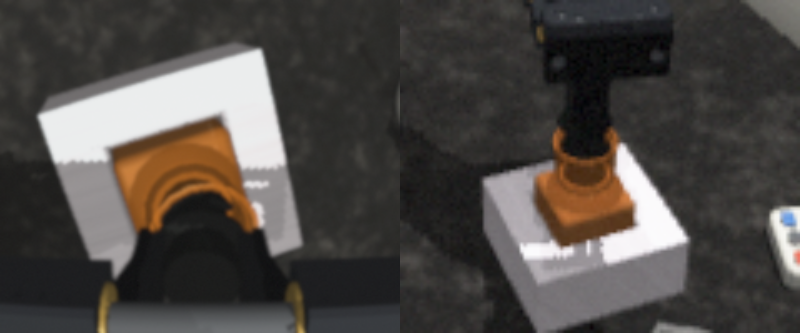

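The wrist crop shows the bottle square in its well. The scene crop shows the flange at about (585,130) over the rim at about (585,145). The bottle has not risen (shift about 0 px while the bung rose about 7 mm), so this direction gives and I'll continue.

Request:
{"fn": "move_arm", "kwargs": {
  "series": [
    {"grip": 0,"xyz": [0,3.6,-0.1],"angular": [0.07,0,0]},
    {"grip": 0,"xyz": [0,7.2,0.1],"angular": [0.14,0,0]},
    {"grip": 0,"xyz": [0,10.8,0.5],"angular": [0.209,0,0]},
    {"grip": 0,"xyz": [0,14.5,1.2],"angular": [0.279,0,0]},
    {"grip": 0,"xyz": [0,17.9,2.3],"angular": [0.349,0,0]},
    {"grip": 0,"xyz": [0,19.7,2.9],"angular": [0.384,0,0]}
  ]
}}

```text
time_s: 10.2
tcp_pos: [0.5477, -0.0669, 0.1555]
ee_rot: [[0.922, -0.38, 0.077], [-0.388, -0.904, 0.179], [0.001, -0.195, -0.981]]
wrist_force: [1.1, -0.3, 1.0]
gripper_width: 0.289
gripper_force: 30.0
```

Request:
{"fn": "move_arm", "kwargs": {
  "series": [
    {"grip": 0,"xyz": [0,-3.7,-0.1],"angular": [-0.07,0,0]},
    {"grip": 0,"xyz": [0,-7.4,0.1],"angular": [-0.14,0,0]},
    {"grip": 0,"xyz": [0,-11.1,0.5],"angular": [-0.209,0,0]},
    {"grip": 0,"xyz": [0,-14.7,1.2],"angular": [-0.279,0,0]},
    {"grip": 0,"xyz": [0,-18.3,2.3],"angular": [-0.349,0,0]},
    {"grip": 0,"xyz": [0,-20.1,2.9],"angular": [-0.384,0,0]}
  ]
}}

```text
time_s: 10.8
tcp_pos: [0.5558, -0.0473, 0.1566]
ee_rot: [[0.923, -0.377, -0.073], [-0.384, -0.906, -0.178], [0.001, 0.192, -0.981]]
wrist_force: [-0.4, -2.1, 5.3]
gripper_width: 0.29
gripper_force: 30.0
```

```bash
python3 -c "
from rise import *
print(f(),rise(),f())"
```

```text
(10.8, array([-0.4, -2.1,  5.3]), array([-0.08, -0.12,  0.02]), array([ 0.5558, -0.0473,  0.1566])) ('shift px', 0.375, -0.125, 0.987) (10.85, array([-0.5, -2.4,  4.4]), array([-0.5 , -0.  ,  0.03]), array([ 0.5559, -0.0471,  0.1564]))
```

Request:
{"fn": "move_arm", "kwargs": {
  "series": [
    {"grip": 0,"xyz": [0,3.8,-0.1],"angular": [0.07,0,0]},
    {"grip": 0,"xyz": [0,7.5,0.1],"angular": [0.14,0,0]},
    {"grip": 0,"xyz": [0,11.3,0.5],"angular": [0.209,0,0]},
    {"grip": 0,"xyz": [0,15.0,1.3],"angular": [0.279,0,0]},
    {"grip": 0,"xyz": [0,18.6,2.4],"angular": [0.349,0,0]},
    {"grip": 0,"xyz": [0,20.4,3.0],"angular": [0.384,0,0]}
  ]
}}

```text
time_s: 11.45
tcp_pos: [0.548, -0.0671, 0.1578]
ee_rot: [[0.922, -0.38, 0.078], [-0.388, -0.904, 0.179], [0.003, -0.196, -0.981]]
wrist_force: [0.3, 1.1, 2.5]
gripper_width: 0.292
gripper_force: 30.0
```

Request:
{"fn": "move_arm", "kwargs": {
  "series": [
    {"grip": 0,"xyz": [0,-3.8,-0.1],"angular": [-0.07,0,0]},
    {"grip": 0,"xyz": [0,-7.6,0.1],"angular": [-0.14,0,0]},
    {"grip": 0,"xyz": [0,-11.5,0.6],"angular": [-0.209,0,0]},
    {"grip": 0,"xyz": [0,-15.3,1.3],"angular": [-0.279,0,0]},
    {"grip": 0,"xyz": [0,-19.0,2.5],"angular": [-0.349,0,0]},
    {"grip": 0,"xyz": [0,-20.8,3.1],"angular": [-0.384,0,0]}
  ]
}}

```text
time_s: 12.05
tcp_pos: [0.5559, -0.0471, 0.1583]
ee_rot: [[0.923, -0.377, -0.073], [-0.384, -0.906, -0.178], [0.001, 0.193, -0.981]]
wrist_force: [0.5, -0.9, 3.5]
gripper_width: 0.29
gripper_force: 30.0
```

```bash
python3 -c "
from rise import *
print(f(),rise(),f())"
```

```text
(12.05, array([ 0.5, -0.9,  3.5]), array([-0.28, -0.17,  0.07]), array([ 0.5559, -0.0471,  0.1583])) ('shift px', 0.375, -0.125, 0.987) (12.1, array([-0.6, -2.1,  4.5]), array([-0.73, -0.05,  0.04]), array([ 0.556 , -0.0469,  0.1581]))
```

Request:
{"fn": "move_arm", "kwargs": {
  "series": [
    {"grip": 0,"xyz": [0,3.9,-0.1],"angular": [0.07,0,0]},
    {"grip": 0,"xyz": [0,7.8,0.1],"angular": [0.14,0,0]},
    {"grip": 0,"xyz": [0,11.7,0.6],"angular": [0.209,0,0]},
    {"grip": 0,"xyz": [0,15.6,1.4],"angular": [0.279,0,0]},
    {"grip": 0,"xyz": [0,19.3,2.5],"angular": [0.349,0,0]},
    {"grip": 0,"xyz": [0,21.2,3.1],"angular": [0.384,0,0]}
  ]
}}

```text
time_s: 12.7
tcp_pos: [0.5478, -0.0674, 0.1596]
ee_rot: [[0.922, -0.38, 0.079], [-0.388, -0.904, 0.18], [0.003, -0.197, -0.98]]
wrist_force: [1.0, 1.8, 1.1]
gripper_width: 0.29
gripper_force: 30.0
```

Request:
{"fn": "move_arm", "kwargs": {
  "series": [
    {"grip": 0,"xyz": [0,-4.0,-0.1],"angular": [-0.07,0,0]},
    {"grip": 0,"xyz": [0,-7.9,0.1],"angular": [-0.14,0,0]},
    {"grip": 0,"xyz": [0,-11.9,0.6],"angular": [-0.209,0,0]},
    {"grip": 0,"xyz": [0,-15.8,1.4],"angular": [-0.279,0,0]},
    {"grip": 0,"xyz": [0,-19.6,2.6],"angular": [-0.349,0,0]},
    {"grip": 0,"xyz": [0,-21.5,3.2],"angular": [-0.384,0,0]}
  ]
}}

```text
time_s: 13.3
tcp_pos: [0.5557, -0.0468, 0.1598]
ee_rot: [[0.923, -0.377, -0.074], [-0.384, -0.906, -0.177], [0.0, 0.192, -0.981]]
wrist_force: [0.6, -2.5, 1.3]
gripper_width: 0.29
gripper_force: 30.0
```

Request:
{"fn": "move_arm", "kwargs": {
  "series": [
    {"grip": 0,"xyz": [0,4.0,-0.1],"angular": [0.07,0,0]},
    {"grip": 0,"xyz": [0,8.0,0.1],"angular": [0.14,0,0]},
    {"grip": 0,"xyz": [0,12.1,0.7],"angular": [0.209,0,0]},
    {"grip": 0,"xyz": [0,16.1,1.5],"angular": [0.279,0,0]},
    {"grip": 0,"xyz": [0,20.0,2.6],"angular": [0.349,0,0]},
    {"grip": 0,"xyz": [0,21.9,3.3],"angular": [0.384,0,0]}
  ]
}}

```text
time_s: 13.9
tcp_pos: [0.5476, -0.0677, 0.1614]
ee_rot: [[0.922, -0.38, 0.079], [-0.388, -0.904, 0.18], [0.003, -0.197, -0.98]]
wrist_force: [0.2, 2.1, 1.6]
gripper_width: 0.287
gripper_force: 30.0
```

Request:
{"fn": "move_arm", "kwargs": {
  "series": [
    {"grip": 0,"xyz": [0,-4.1,-0.1],"angular": [-0.07,0,0]},
    {"grip": 0,"xyz": [0,-8.2,0.1],"angular": [-0.14,0,0]},
    {"grip": 0,"xyz": [0,-12.3,0.7],"angular": [-0.209,0,0]},
    {"grip": 0,"xyz": [0,-16.4,1.5],"angular": [-0.279,0,0]},
    {"grip": 0,"xyz": [0,-20.3,2.7],"angular": [-0.349,0,0]},
    {"grip": 0,"xyz": [0,-22.3,3.3],"angular": [-0.384,0,0]}
  ]
}}

```text
time_s: 14.5
tcp_pos: [0.5555, -0.0464, 0.1613]
ee_rot: [[0.923, -0.377, -0.075], [-0.385, -0.906, -0.177], [-0.001, 0.192, -0.981]]
wrist_force: [0.4, -2.0, -0.3]
gripper_width: 0.29
gripper_force: 30.0
```

```bash
python3 -c "
from rise import *
print(f(),rise(),f())
a=r.capture('wrist')['img'];b=r.capture('scene')['img']
cv2.imwrite('pics/w4.png',cv2.hconcat([cv2.resize(a[100:300,200:440],(400,333)),cv2.resize(b[190:290,270:390],(400,333))])[:,:,::-1])"
```

```text
(14.5, array([ 0.4, -2. , -0.3]), array([ 0.04, -0.29,  0.06]), array([ 0.5555, -0.0464,  0.1613])) ('shift px', 0.125, -0.125, 0.988) (14.55, array([ 0.8, -2.3,  1.7]), array([-0.24, -0.  ,  0.07]), array([ 0.5555, -0.046 ,  0.161 ]))
```

View pics/w4.png

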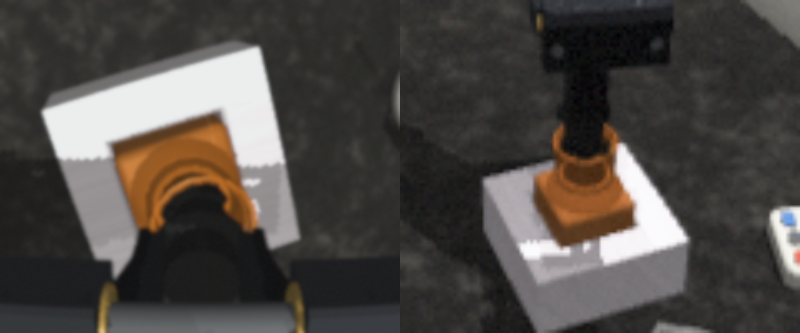

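The flange is now clearly above the rim, at about (585,110) in the right crop, and the bottle is still seated. I'll do three more swings, then come upright and lift.

Request:
{"fn": "move_arm", "kwargs": {
  "series": [
    {"grip": 0,"xyz": [0,4.2,-0.1],"angular": [0.07,0,0]},
    {"grip": 0,"xyz": [0,8.4,0.1],"angular": [0.14,0,0]},
    {"grip": 0,"xyz": [0,12.5,0.7],"angular": [0.209,0,0]},
    {"grip": 0,"xyz": [0,16.7,1.5],"angular": [0.279,0,0]},
    {"grip": 0,"xyz": [0,20.7,2.7],"angular": [0.349,0,0]},
    {"grip": 0,"xyz": [0,22.6,3.4],"angular": [0.384,0,0]}
  ]
}}

```text
time_s: 15.25
tcp_pos: [0.5472, -0.0681, 0.1636]
ee_rot: [[0.922, -0.38, 0.079], [-0.388, -0.904, 0.181], [0.002, -0.197, -0.98]]
wrist_force: [0.5, 2.0, 1.1]
gripper_width: 0.288
gripper_force: 30.0
```

Request:
{"fn": "move_arm", "kwargs": {
  "series": [
    {"grip": 0,"xyz": [0,-4.2,-0.1],"angular": [-0.07,0,0]},
    {"grip": 0,"xyz": [0,-8.5,0.2],"angular": [-0.14,0,0]},
    {"grip": 0,"xyz": [0,-12.7,0.7],"angular": [-0.209,0,0]},
    {"grip": 0,"xyz": [0,-16.9,1.6],"angular": [-0.279,0,0]},
    {"grip": 0,"xyz": [0,-21.0,2.8],"angular": [-0.349,0,0]},
    {"grip": 0,"xyz": [0,-23.0,3.4],"angular": [-0.384,0,0]}
  ]
}}

```text
time_s: 15.85
tcp_pos: [0.5559, -0.0461, 0.1637]
ee_rot: [[0.923, -0.378, -0.073], [-0.385, -0.906, -0.176], [0.0, 0.191, -0.982]]
wrist_force: [1.3, -0.5, -0.2]
gripper_width: 0.285
gripper_force: 30.0
```

Request:
{"fn": "move_arm", "kwargs": {
  "series": [
    {"grip": 0,"xyz": [0,4.3,-0.1],"angular": [0.07,0,0]},
    {"grip": 0,"xyz": [0,8.6,0.2],"angular": [0.14,0,0]},
    {"grip": 0,"xyz": [0,12.9,0.7],"angular": [0.209,0,0]},
    {"grip": 0,"xyz": [0,17.2,1.6],"angular": [0.279,0,0]},
    {"grip": 0,"xyz": [0,21.3,2.9],"angular": [0.349,0,0]},
    {"grip": 0,"xyz": [0,23.4,3.5],"angular": [0.384,0,0]}
  ]
}}

```text
time_s: 16.45
tcp_pos: [0.5464, -0.0689, 0.1654]
ee_rot: [[0.922, -0.38, 0.077], [-0.388, -0.904, 0.18], [0.001, -0.196, -0.981]]
wrist_force: [-0.5, 1.5, 0.8]
gripper_width: 0.294
gripper_force: 30.0
```

Request:
{"fn": "move_arm", "kwargs": {
  "series": [
    {"grip": 0,"xyz": [0,-4.3,-0.1],"angular": [-0.07,0,0]},
    {"grip": 0,"xyz": [0,-8.7,0.2],"angular": [-0.14,0,0]},
    {"grip": 0,"xyz": [0,-11.9,0.6],"angular": [-0.192,0,0]},
    {"grip": 0,"xyz": [0,-11.9,0.6],"angular": [-0.192,0,0]}
  ]
}}

```text
time_s: 16.85
tcp_pos: [0.5516, -0.0565, 0.1664]
ee_rot: [[0.923, -0.384, 0.001], [-0.384, -0.923, 0.001], [0.001, -0.002, -1.0]]
wrist_force: [0.6, -0.7, -0.9]
gripper_width: 0.289
gripper_force: 30.0
```

```bash
python3 -c "
from rise import *
print(f(),rise(),f());print(r.sense()['ee_rot'])"
```

```text
(16.85, array([ 0.6, -0.7, -0.9]), array([-0.16, -0.18, -0.  ]), array([ 0.5516, -0.0565,  0.1664])) ('shift px', 0.25, 0.125, 0.987) (16.9, array([ 0.1, -0.3, -0.4]), array([-0.08, -0.1 , -0.01]), array([ 0.5513, -0.0568,  0.1664]))
[[ 9.23042881e-01 -3.84695942e-01  9.33452095e-04]
 [-3.84697075e-01 -9.23040229e-01  2.21256123e-03]
 [ 1.04505067e-05 -2.40138519e-03 -9.99997117e-01]]
```

Risen 18.5 mm and free, with no force. I'll lift slowly at first.

Request:
{"fn": "move_arm", "kwargs": {
  "series": [
    {"grip": 0,"xyz": [0,0,-2],"angular": [0,0,0]},
    {"grip": 0,"xyz": [0,0,-4],"angular": [0,0,0]},
    {"grip": 0,"xyz": [0,0,-6],"angular": [0,0,0]},
    {"grip": 0,"xyz": [0,0,-9],"angular": [0,0,0]},
    {"grip": 0,"xyz": [0,0,-14],"angular": [0,0,0]},
    {"grip": 0,"xyz": [0,0,-22],"angular": [0,0,0]},
    {"grip": 0,"xyz": [0,0,-32],"angular": [0,0,0]},
    {"grip": 0,"xyz": [0,0,-44],"angular": [0,0,0]},
    {"grip": 0,"xyz": [0,0,-50],"angular": [0,0,0]},
    {"grip": 0,"xyz": [0,0,-50],"angular": [0,0,0]}
  ]
}}

```text
time_s: 17.9
tcp_pos: [0.5522, -0.0569, 0.2182]
ee_rot: [[0.923, -0.384, 0.003], [-0.384, -0.923, 0.0], [0.003, -0.002, -1.0]]
wrist_force: [-0.4, -0.8, -0.2]
gripper_width: 0.291
gripper_force: 30.0
```

```bash
python3 -c "
from rise import *
print(f(),rise())
s=r.sense();d=np.array([.4713,.2562,s['tcp_pos'][2]])-s['tcp_pos'];print(s['ee_rot'].T@d*1000)
b=r.capture('scene')['img'];cv2.imwrite('pics/s5.png',cv2.resize(b[150:290,250:410],(640,560))[:,:,::-1])"
```

```text
(17.9, array([-0.4, -0.8, -0.2]), array([ 0.01,  0.06, -0.  ]), array([ 0.5522, -0.0569,  0.2182])) ('shift px', 0.375, 0.0, 0.986)
[-1.94583634e+02 -2.58148158e+02  3.44706515e-02]
```

View pics/s5.png

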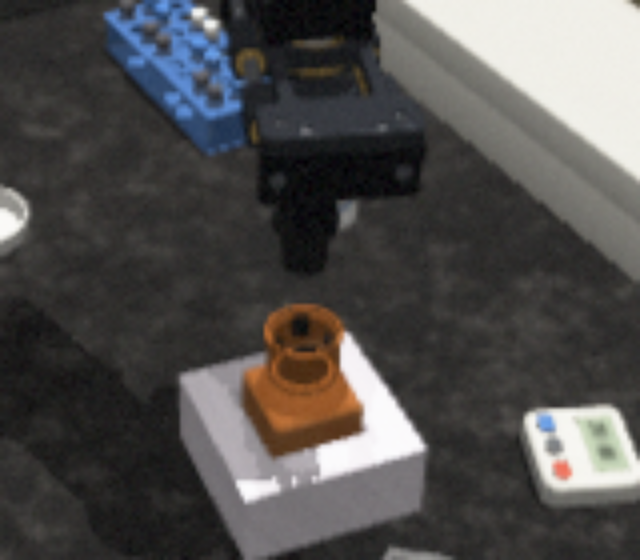

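The bung hangs clear in the gripper at about (305,255) in the crop, and the bottle is seated in its block. On to the dish.

Request:
{"fn": "move_arm", "kwargs": {
  "series": [
    {"grip": 0,"xyz": [-8,-11,0],"angular": [0,0,0]},
    {"grip": 0,"xyz": [-28,-37,0],"angular": [0,0,0]},
    {"grip": 0,"xyz": [-55,-73,0],"angular": [0,0,0]},
    {"grip": 0,"xyz": [-83,-110,0],"angular": [0,0,0]},
    {"grip": 0,"xyz": [-111,-147,0],"angular": [0,0,0]},
    {"grip": 0,"xyz": [-139,-184,0],"angular": [0,0,0]},
    {"grip": 0,"xyz": [-165,-219,0],"angular": [0,0,0]},
    {"grip": 0,"xyz": [-185,-246,0],"angular": [0,0,0]},
    {"grip": 0,"xyz": [-194,-257,0],"angular": [0,0,0]},
    {"grip": 0,"xyz": [-194.5,-258,0],"angular": [0,0,0]}
  ]
}}

```text
time_s: 19.0
tcp_pos: [0.4702, 0.2575, 0.2161]
ee_rot: [[0.924, -0.382, -0.001], [-0.382, -0.924, -0.001], [-0.001, 0.001, -1.0]]
wrist_force: [-0.6, 0.4, -0.1]
gripper_width: 0.289
gripper_force: 30.0
```

Request:
{"fn": "move_arm", "kwargs": {
  "series": [
    {"grip": 0,"xyz": [0,0,10],"angular": [0,0,0]},
    {"grip": 0,"xyz": [0,0,35],"angular": [0,0,0]},
    {"grip": 0,"xyz": [0,0,65],"angular": [0,0,0]},
    {"grip": 0,"xyz": [0,0,95],"angular": [0,0,0]},
    {"grip": 0,"xyz": [0,0,115],"angular": [0,0,0]},
    {"grip": 0,"xyz": [0,0,125],"angular": [0,0,0]},
    {"grip": 0,"xyz": [0,0,125],"angular": [0,0,0]},
    {"grip": 0,"xyz": [0,0,125],"angular": [0,0,0]}
  ]
}}

```text
time_s: 19.8
tcp_pos: [0.4718, 0.2557, 0.0922]
ee_rot: [[0.923, -0.385, 0.001], [-0.385, -0.923, 0.0], [0.001, -0.001, -1.0]]
wrist_force: [0.1, 0.9, -0.6]
gripper_width: 0.29
gripper_force: 30.0
```

```bash
python3 -c "
from rise import *
print(f())
a=r.capture('wrist')['img'];b=r.capture('scene')['img']
cv2.imwrite('pics/w6.png',cv2.hconcat([cv2.resize(a[100:300,200:440],(400,333)),cv2.resize(b[140:240,184:304],(400,333))])[:,:,::-1])"
```

```text
(19.8, array([ 0.1,  0.9, -0.6]), array([-0.  ,  0.  , -0.01]), array([0.4718, 0.2557, 0.0922]))
```

View pics/w6.png

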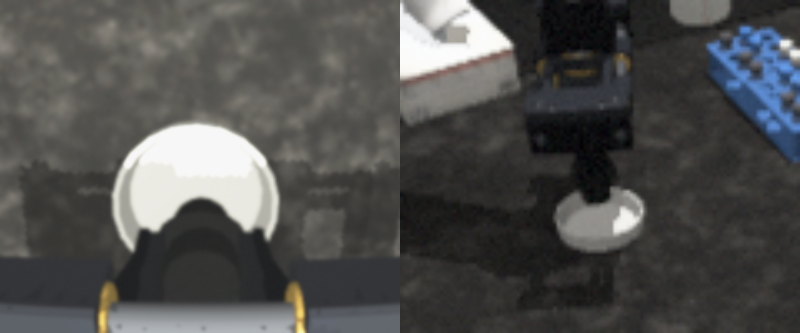

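The bung is centred over the dish: dish centre column about 197, bung about 203. I'll lower it gently.

Request:
{"fn": "move_arm", "kwargs": {
  "series": [
    {"grip": 0,"xyz": [0,0,8],"angular": [0,0,0]},
    {"grip": 0,"xyz": [0,0,18],"angular": [0,0,0]},
    {"grip": 0,"xyz": [0,0,25],"angular": [0,0,0]},
    {"grip": 0,"xyz": [0,0,28],"angular": [0,0,0]},
    {"grip": 0,"xyz": [0,0,29],"angular": [0,0,0]},
    {"grip": 0,"xyz": [0,0,29],"angular": [0,0,0]},
    {"grip": 0,"xyz": [0,0,29],"angular": [0,0,0]}
  ]
}}

```text
time_s: 20.6
tcp_pos: [0.4713, 0.2561, 0.0628]
ee_rot: [[0.923, -0.384, 0.0], [-0.384, -0.923, 0.0], [0.0, -0.0, -1.0]]
wrist_force: [0.5, 0.7, -0.3]
gripper_width: 0.292
gripper_force: 30.0
```

Request:
{"fn": "move_arm", "kwargs": {
  "series": [
    {"grip": 0,"xyz": [0,0,0.5],"angular": [0,0,0]},
    {"grip": 0,"xyz": [0,0,1],"angular": [0,0,0]},
    {"grip": 0,"xyz": [0,0,1],"angular": [0,0,0]},
    {"grip": 0,"xyz": [0,0,1],"angular": [0,0,0]}
  ]
}}

```text
time_s: 21.0
tcp_pos: [0.4712, 0.2559, 0.0617]
ee_rot: [[0.923, -0.385, 0.0], [-0.385, -0.923, 0.0], [0.0, -0.0, -1.0]]
wrist_force: [-0.2, 0.8, 0.7]
gripper_width: 0.286
gripper_force: 30.0
```

Another 1 mm at most, then release slowly.

Request:
{"fn": "move_arm", "kwargs": {
  "series": [
    {"grip": 0,"xyz": [0,0,0.5],"angular": [0,0,0]},
    {"grip": 0,"xyz": [0,0,1],"angular": [0,0,0]},
    {"grip": 0,"xyz": [0,0,1],"angular": [0,0,0]},
    {"grip": 0,"xyz": [0,0,1],"angular": [0,0,0]}
  ]
}}

```text
time_s: 21.4
tcp_pos: [0.4711, 0.2559, 0.0606]
ee_rot: [[0.923, -0.385, -0.0], [-0.385, -0.923, -0.0], [-0.0, 0.0, -1.0]]
wrist_force: [0.6, 0.1, -0.7]
gripper_width: 0.285
gripper_force: 30.0
```

Request:
{"fn": "move_arm", "kwargs": {
  "series": [
    {"grip": 0.3,"xyz": [0,0,0],"angular": [0,0,0]},
    {"grip": 0.33,"xyz": [0,0,0],"angular": [0,0,0]},
    {"grip": 0.37,"xyz": [0,0,0],"angular": [0,0,0]},
    {"grip": 0.45,"xyz": [0,0,0],"angular": [0,0,0]},
    {"grip": 0.6,"xyz": [0,0,0],"angular": [0,0,0]},
    {"grip": 0.8,"xyz": [0,0,0],"angular": [0,0,0]},
    {"grip": 0.9,"xyz": [0,0,0],"angular": [0,0,0]},
    {"grip": 0.9,"xyz": [0,0,0],"angular": [0,0,0]}
  ]
}}

```text
time_s: 22.2
tcp_pos: [0.4711, 0.2559, 0.0606]
ee_rot: [[0.923, -0.385, 0.0], [-0.385, -0.923, 0.0], [-0.0, -0.0, -1.0]]
wrist_force: [-0.4, -1.1, -0.1]
gripper_width: 0.727
gripper_force: 0.0
```

Request:
{"fn": "move_arm", "kwargs": {
  "series": [
    {"grip": 0.9,"xyz": [0,0,-5],"angular": [0,0,0]},
    {"grip": 0.9,"xyz": [0,0,-15],"angular": [0,0,0]},
    {"grip": 0.9,"xyz": [0,0,-30],"angular": [0,0,0]},
    {"grip": 0.9,"xyz": [0,0,-50],"angular": [0,0,0]},
    {"grip": 0.9,"xyz": [0,0,-80],"angular": [0,0,0]},
    {"grip": 0.9,"xyz": [0,0,-110],"angular": [0,0,0]},
    {"grip": 0.9,"xyz": [0,0,-135],"angular": [0,0,0]},
    {"grip": 0.9,"xyz": [0,0,-145],"angular": [0,0,0]},
    {"grip": 0.9,"xyz": [0,0,-145],"angular": [0,0,0]}
  ]
}}

```text
time_s: 23.1
tcp_pos: [0.4717, 0.2564, 0.2075]
ee_rot: [[0.923, -0.385, 0.003], [-0.385, -0.923, 0.003], [0.002, -0.004, -1.0]]
wrist_force: [-1.4, 0.5, -0.3]
gripper_width: 0.896
gripper_force: 0.0
```

```bash
python3 -c "
from rise import *
print(f(),rise())
a=r.capture('wrist')['img'];b=r.capture('scene')['img']
cv2.imwrite('pics/w7.png',cv2.hconcat([cv2.resize(a[100:300,200:440],(400,333)),cv2.resize(b[160:340,190:406],(400,333))])[:,:,::-1])"
```

```text
(23.1, array([-1.4,  0.5, -0.3]), array([-0.03, -0.01, -0.01]), array([0.4717, 0.2564, 0.2075])) ('shift px', -0.25, 0.25, 0.986)
```

View pics/w7.png

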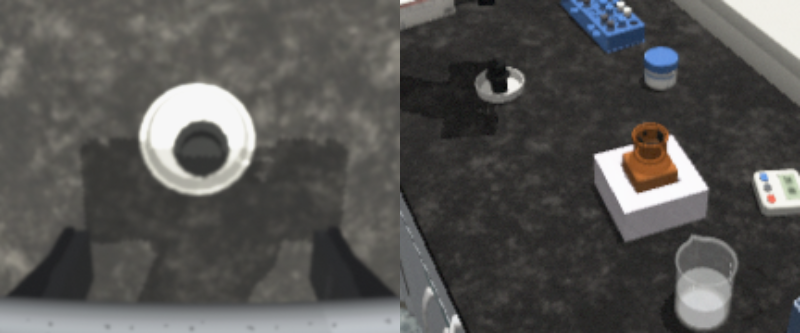

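The bung stands in the dish at (200,145) in the wrist crop. The bottle is seated, the bystanders are in place, and the gripper is clear.

```bash
python3 -c "
from station import r
print(r.finish_job())"
```

```text
the job is handed in; nothing more can be done
None
```

The bung was rocked free with the bottle still down in its block, it now stands in the white dish with the gripper clear, and the job was handed in at about 23 s (no verdict was returned).

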